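# Put the plug gauge away and show the valve block to the inspection camera

## Task

The bore of the blue valve block in the grey nest has just been gauged: draw the yellow-banded plug gauge out of it and put it back fully down in its own yellow-labelled holder in the gauge rack, leaving the block in the nest meanwhile. Then pick the block out of the nest by its two plain sides, without touching its bright port face, and show it to the inspection camera: upright, port face square to the lens, and centred on the lens axis 120 mm in front of the lens. Finish while still holding it there, steady in the air; do not touch the camera, and leave everything else where it is.

Things in the scene. Friction and masses are not known exactly. Their poses are not given: they have to be found in the camera images.
- gauge_yellow_mid (a point): Middle (half-way up) of the yellow-banded plug gauge: 82 mm long, upright, z along it. From the foot: steel gauging end, 20 mm diameter, chamfered foot, 0 to 28 mm; 10 mm neck; hexagonal aluminium handle 13 to 15 mm thick, 32 to 82 mm, with yellow bands. The handle's middle, where to grip, is 16 mm above this point. It starts 24 mm deep in the block's bore. 100 g.
- gauge_yellow: The same yellow-banded plug gauge; its origin is the centre of its foot.
- slot_yellow (a point): Centre of the mouth of the hole in the yellow-labelled holder, z up, 44 mm above the bench. Black block 48 x 50 mm on the rack's 4 mm tray, yellow ring round the mouth, yellow labels front and back. The hole is 22 mm wide, 24 mm deep; with the gauge fully down its middle is 17 mm above this point. The row of holders, 62 mm apart, runs along this point's y axis.
- block_mid (a point): Centre (half-way up) of the blue valve block: 64 mm along x, 44 mm along y, 56 mm high, z up, 0.3 to 0.55 kg. The bright port face is on its +x side; its two plain sides, to grip, are +y and -y, 44 mm apart; two brass plugs stand 5 mm out of its -x side. The bore in its top, 22 mm wide, 24 mm deep, is 8 mm towards -x from this centre. Starts 34 mm above the bench.
- block: The same block with its port face; its origin is the centre of its underside, 28 mm below block_mid, same axes.
- port_face: The bright port face of the block, a raised machined pad 38 mm wide (y) and 42 mm high (z) with two round ports side by side; its origin is the centre of the outer face, 34.5 mm in +x from block_mid, and its x axis points straight out of the face. Fingers must not touch it.
- nest: Grey nest plate under the block, 112 x 92 mm, fixed, turned the same way as the block, which stands on its 6 mm floor inside a rim 12 mm above the bench with 1.5 mm clearance all round. Origin on the bench under its middle, also under the block's centre.
- camera_head: Inspection camera, fixed, origin at the centre of the front of its lens, 170 to 240 mm above the bench. x points from here back into the camera, level, along the lens axis: the camera looks along -x. z is up. The port face is to be shown at -120 mm along this x, on the axis; rightly shown, its x axis points along this x. Black lens, ring light with white front 80 mm across, grey body.
- camera_stand: Stand of the camera, fixed: its origin is on the bench straight below the front of the lens, same axes as the camera. From there a dark base plate 16 mm high, 120 mm wide, runs from 30 to 200 mm along +x, with a steel column of 25 mm diameter at 135 mm rising to 333 mm.
- rack: Gauge rack: aluminium tray 76 x 200 mm, fixed, row along its y, origin on the bench under its middle. It carries three black holders 62 mm apart in any order: yellow (empty), red (empty, larger hole, its gauge is away) and green (with its own gauge, standing 58 mm above the holder).
- gauge_green_mid (a point): Middle of the green-banded plug gauge (82 mm long) that stands in the green holder. A bystander.
- caliper: Caliper lying on the bench, 230 mm long along its x, 12 mm high; origin near its middle, at its underside. A bystander.
- screwdriver_grip (a point): Grip of a screwdriver with a green handle lying on the bench. A bystander.
- wrench_grip (a point): Grip of a steel wrench lying on the bench. A bystander.
- bottle: Amber bottle with a red cap, 56 mm across, 160 mm high; origin at the centre of its underside. A bystander.
- tape: Roll of brown packing tape lying flat, 96 mm across, 48 mm high; origin at the centre of its underside. A bystander.
- cup: Blue plastic cup, 72 mm across, 75 mm high; origin at the centre of its underside. A bystander.

How it is judged (in metres and radians):
On the way, in this order (a step that is already met when the one before it is completed fails the run):
1. the yellow gauge stands fully down in its yellow holder, let go, with the block still in its nest (horizontal distance between gauge_yellow_mid and slot_yellow below 0.006 m and z of gauge_yellow_mid in the frame of slot_yellow below 0.021 m and angle between gauge_yellow_mid's own z axis and vertical below 0.12 rad and contact force between the fingers and gauge_yellow below 0.1 N and horizontal distance between block and nest below 0.01 m and height (world z) of block_mid below 0.045 m), for 0.2 s.
2. the block is lifted out of the nest in the fingers (height (world z) of block_mid above 0.09 m and contact force between the fingers and block above 1 N), for 0.1 s.
At the end, for the whole second after the job is handed in: Gauge released in the yellow slot: within 6 mm of its axis, 4 mm of fully down, upright within 7 degrees. Block at rest in the fingers, port face towards the lens, 105 to 135 mm from it, within 12 mm of its axis sideways and in height, square and upright within 8 degrees (horizontal distance between gauge_yellow_mid and slot_yellow below 0.006 m and z of gauge_yellow_mid in the frame of slot_yellow below 0.021 m and angle between gauge_yellow_mid's own z axis and vertical below 0.12 rad and contact force between the fingers and gauge_yellow below 0.1 N and x of port_face in the frame of camera_head between -0.135 and -0.105 m and y of port_face in the frame of camera_head between -0.012 and 0.012 m and z of port_face in the frame of camera_head between -0.012 and 0.012 m and x of block_mid in the frame of camera_head below -0.135 m and angle between the x axis of port_face and the x axis of camera_head, either way round below 0.14 rad and angle between block_mid's own z axis and vertical below 0.14 rad and height (world z) of block_mid above 0.15 m and contact force between the fingers and block above 1 N and linear speed of block below 0.02 m/s and angular speed of block below 0.2 rad/s); the arm keeps its last pose, push and grip.
It fails at once if the fingers touch the port face (contact force between the fingers and port_face above 0.5 N).
It fails at once if the robot, the block or the gauge touches the camera or its stand (contact force between any of the fingers, the arm, block, gauge_yellow and camera_head above 0.5 N or contact force between any of the fingers, the arm, block, gauge_yellow and camera_stand above 0.5 N).
It fails at once if the green gauge or another bystander is moved by more than 30 mm (distance of any of gauge_green_mid, caliper, screwdriver_grip, wrench_grip, bottle, tape, cup from where it was at the start of the episode above 0.03 m).
It also fails if it takes over 59 s, if anything falls off the work surface, if the arm or the gripper's body presses on something with over 40 N, if the wrist force passes 120 N, or if a joint passes its speed limit or range.

## Robot

A 6-joint arm with a two-finger parallel gripper is mounted at the origin on the work surface. World frame = base frame: x ahead of the robot, y to its left, z up, the work surface at z = 0. Lengths are in mm, angles in rad, forces in N, time in s.
With the tool pointing down it reaches from about 425 to 925 mm from the base axis. Payload 12.5 kg.
Tool frame: the origin (TCP) lies at the very end of the fingers, on their centre line; the grasp point (between the pads) lies 19 mm behind it; z points along the fingers, x is the direction in which the jaws open and shut, and the axes are right-handed (so a half turn about z gives the same grasp; the last joint's range is limited). The gripper opens to 85 mm and grips with 20 to 120 N. Pads are 22 mm wide; open, the fingers measure 114 mm over their backs; the gripper's body (76 mm by 85 mm) begins 54 mm behind the grasp point. The pads swing forward as they close: fully open they stand 13 mm farther back than shut.
Start: joints at [1.204, 0.491, 1.559, -0, 1.092, -0.106], TCP at [161.141, 603.889, 198.627] pointing down, gripper open.
Joint ranges: [-3.1, 3.1], [-0.84, 2.19], [0.05, 2.79], [-1.13, 4.28], [0.06, 2.93], [-2.69, 2.69]. Speed limits (rad/s): [2.22, 2.22, 2.79, 3.14, 3.14, 3.14].

## Interface

Orientations are given as a unit quaternion [x, y, z, w].
In Python, from rig import ctrl, cams, order, finder gives the robot as it stands.
- The arm moves only by the tool servo_tool, never from a script. Its argument "plan" is one flat list of numbers, 4 for each row, row after row: the shift along the tool's x, y, z in m, then the turn about the tool's z in rad. In form: [dx, dy, dz, yaw, dx, dy, dz, yaw, ...]. A call has 1 to 20 rows; each row shifts and turns the commanded pose from where the row before left it, along the tool's axes as they then stand; what a row does not reach is not made up. A row lasts 1/12 s, in which the tool goes at most 41.7 mm and 7.16 degrees, less where a joint would pass 70% of its speed; a pose out of reach is approached as far as the arm can. A call with a gripper value outside its range is refused whole. "fingers" is the gripper command: -1 is fully open, 1 is shut, values between are in proportion, set as the call begins (left out, the last holds). The fingers move at their own pace and stop on an object; "grip_force" is the grip in N (left out, the last holds). Time passes only in rows, so rows that do not move let the fingers close. It gives the time, the measured TCP pose, the force and the opening at its end, in the units of the state.
- ctrl.get_state(): the state, without advancing time (a new reading comes with each control period).
- cams.snapshot(name): name is "scene" or "top" or "wrist"; returns (picture, depth): 480x640x3 uint8, red, green, blue; 480x640 float32, mm along the optical axis (not along the pixel's ray), 0 where there is no reading.
- cams.camera_info(name): a dict with "fx", "fy", "cx", "cy" (pixels), "extrinsics" (4x4, takes a point from world to camera coordinates). Camera axes: x right, y up, looking along -z (the intrinsics and any distortion apply to the point x, -y, -z); pixel columns grow to the right and rows downward; lengths in mm; the calibration is good to about 2 mm. A picture is of the moment at which its call begins: read the wrist's pose just before it. camera_info takes no time and is no camera call; for the wrist camera it gives the pose at the moment of the call.
- order.job_done(): hands the job in, once; it reports no verdict.
Trained networks look in the newest picture that a camera, given by its name, has taken for a name from the list of things; names that differ only in an ending like _2 or _b are one class to them, and where a whole thing is asked for, a point or a joint stands for the part that bears it (a point fixed in the world has none). Each returns a list of dicts, best first, with "p" (0 to 1); they miss things now and then, are a little off and sometimes report something else, mostly with a low value. They report only what shows in the picture. A call takes as long as a camera call.
- finder.trace(camera, query): "pixels" (480x640 bool, what is visible of it) and "rect" ([centre column, centre row, width, height] in pixels, round what is visible of it).
- finder.mark_of(camera, query): "location" ([column, row] in pixels: a listed point, or the origin of a listed thing).
The state is a dict: "clock": time; "joints": joint angles; "qd": joint speeds; "tau": joint torques, N m; "eef_pos": TCP position; "ee_rot": TCP orientation; "contact_force": force on the tool from outside, world axes, zero at the start; "wrist_torque": the same for the moment, N m; "finger_gap": opening from 0.0 (shut) to 1.0 (fully open).
Only numpy, scipy, OpenCV 4.12 (cv2) and the standard library are available. Lean on these libraries where they do the work, as an engineer would, in place of code of your own. Each camera call takes 0.05 s, during which the arm holds its last target.

## Working session

There is one attempt and no reset: what is moved stays moved. The work goes in short steps, Python scripts to look and compute and a tool call to move; the robot and the scene stay as the last step left them, time stands still between calls to the robot, and variables do not carry over. Pictures are saved under pics/ and viewed, and the job is handed in when it is done.

Besides the shell and the picture viewer there is one more tool, called after ">>>" by a JSON object that holds its "op" and its "data", one argument or row to a line. servo_tool: Moves the arm, as the interface text tells. Its arguments: {"type":"object","properties":{"plan":{"type":"array","items":{"type":"number"}},"fingers":{"type":"number"},"grip_force":{"type":"number"}},"required":["plan"]}

```bash
mkdir -p pics; ls
python3 - <<'E'
from rig import ctrl,cams,order,finder
import cv2,numpy as np
print(ctrl.get_state())
for n in ["scene","top","wrist"]:
    i=cams.camera_info(n); print(n,{k:(np.round(v,3).tolist() if not isinstance(v,dict) else v) for k,v in i.items()})
    p,d=cams.snapshot(n); cv2.imwrite(f"pics/{n}0.png",p[:,:,::-1]); np.save(f"pics/{n}0.npy",d)
E
```

```text
pics
{'clock': 0.0, 'joints': array([ 1.20440433e+00,  4.91524200e-01,  1.55945844e+00,  9.39721207e-06,
        1.09169313e+00, -1.05592903e-01]), 'qd': array([-0.00042066, -0.0004954 , -0.00169163,  0.00032856,  0.00051082,
       -0.00016075]), 'tau': array([ 1.18773478e-03, -6.18448377e+01, -2.61582202e+01, -5.09091205e-05,
        4.05314873e-03, -1.62347584e-05]), 'eef_pos': array([161.03416137, 603.62465013, 198.04663038]), 'ee_rot': array([ 7.93049977e-01,  6.09156336e-01, -4.64033129e-04,  2.79234128e-04]), 'contact_force': array([-0.02399961, -1.44210748,  0.25789253]), 'wrist_torque': array([0.0122705 , 0.05245479, 0.00647865]), 'finger_gap': 1.0017585634999475}
scene {'fx': 443.799, 'fy': 443.799, 'cx': 323.245, 'cy': 241.147, 'extrinsics': [[-0.557, 0.831, -0.002, 351.905], [-0.585, -0.391, 0.711, 170.259], [0.59, 0.397, 0.703, -1367.301], [0.0, 0.0, 0.0, 1.0]]}
top {'fx': 474.719, 'fy': 474.719, 'cx': 315.123, 'cy': 239.546, 'extrinsics': [[0.01, -1.0, 0.001, -53.64], [0.997, 0.01, 0.071, -518.652], [-0.071, 0.001, 0.997, -1218.068], [0.0, 0.0, 0.0, 1.0]]}
wrist {'fx': 425.293, 'fy': 425.293, 'cx': 325.821, 'cy': 245.671, 'extrinsics': [[0.258, 0.966, -0.0, -623.427], [-0.923, 0.246, -0.297, 37.637], [-0.287, 0.077, 0.955, -378.446], [0.0, 0.0, 0.0, 1.0]]}
```

View pics/scene0.png

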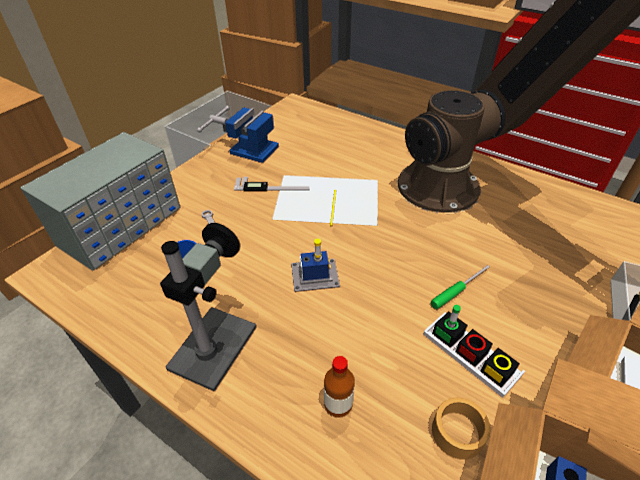

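View pics/top0.png

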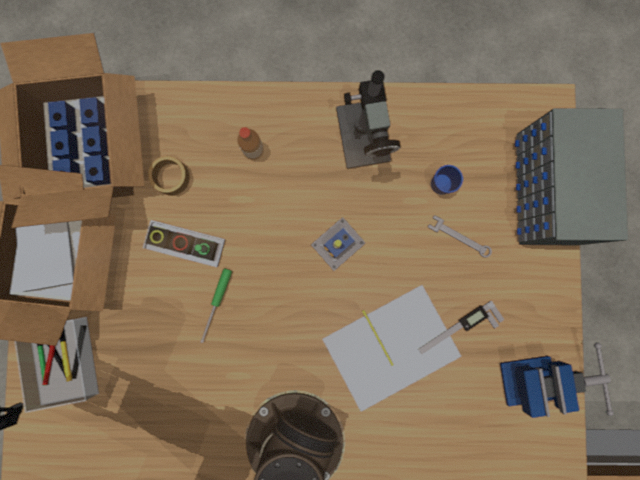

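View pics/wrist0.png

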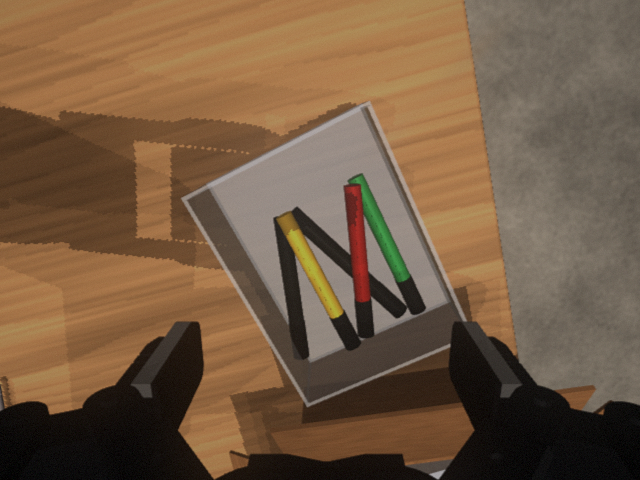

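The top view shows the nest with block and gauge at about (338,243) px, the rack at (183,243) with yellow left, red in the middle and green right, and the camera head at (378,125). The scene view agrees. Next I measure them.

```bash
cat > h.py <<'E'
from rig import ctrl,cams,order,finder
import cv2,numpy as np
def P(info):
    E=np.array(info["extrinsics"]); K=np.array([[info["fx"],0,info["cx"]],[0,info["fy"],info["cy"]],[0,0,1.]])
    return K@np.diag([1,-1,-1])@E[:3]
def depro(info,d,px):
    E=np.array(info["extrinsics"]); u,v=px
    c=np.array([(u-info["cx"])/info["fx"]*d,-(v-info["cy"])/info["fy"]*d,-d])
    return E[:3,:3].T@(c-E[:3,3])
def cloud(info,D,m):
    E=np.array(info["extrinsics"]); v,u=np.nonzero(m&(D>0)); d=D[v,u]
    c=np.stack([(u-info["cx"])/info["fx"]*d,-(v-info["cy"])/info["fy"]*d,-d],1)
    return (c-E[:3,3])@E[:3,:3]
def ray_z(info,px,z):
    a=depro(info,100,px); b=depro(info,1000,px); t=(z-a[2])/(b[2]-a[2]); return a+t*(b-a)
def tri(i1,p1,i2,p2):
    X=cv2.triangulatePoints(P(i1),P(i2),np.array(p1,float).reshape(2,1),np.array(p2,float).reshape(2,1))
    return (X[:3]/X[3]).ravel()
E
python3 - <<'E'
from h import *
I={n:cams.camera_info(n) for n in ["scene","top"]}
for n in I: cams.snapshot(n)
zk={"block_mid":34,"slot_yellow":44,"nest":0,"rack":0,"gauge_yellow_mid":71,"port_face":34,"camera_stand":0}
for q in ["gauge_yellow_mid","slot_yellow","block_mid","port_face","nest","camera_head","camera_stand","rack","gauge_green_mid"]:
    r={}
    for n in I:
        m=finder.mark_of(n,q)
        if m: r[n]=m[0]["location"]; print(q,n,np.round(m[0]["location"],1),round(m[0]["p"],2),len(m), np.round(ray_z(I[n],m[0]["location"],zk[q]),1) if q in zk else "")
    if len(r)==2: print("   tri",np.round(tri(I["scene"],r["scene"],I["top"],r["top"]),1))
D=np.load("pics/top0.npy")
for n in I:
  D=np.load(f"pics/{n}0.npy")
  for q in ["block","gauge_yellow","camera_head","rack","nest"]:
    m=finder.trace(n,q)
    if m:
      c=cloud(I[n],D,m[0]["pixels"]); print(n,q,round(m[0]["p"],2),np.round(m[0]["rect"]),len(c),np.round(np.percentile(c,[2,50,98],axis=0),0).tolist())
E
```

```text
gauge_yellow_mid scene [268.2 191. ] 0.29 1 [ 376.2 -356.    71. ]
gauge_yellow_mid top [333.7 246.2] 0.39 2 [499.3 -95.   71. ]
   tri [ 533.9 -127.5  284.8]
slot_yellow top [155.8 241. ] 0.61 1 [509.7 357.4  44. ]
block_mid scene [314.2 262.2] 0.81 1 [ 498.7 -116.1   34. ]
block_mid top [337.  244.2] 0.88 3 [ 506.6 -105.    34. ]
   tri [ 507.1 -106.5   47. ]
port_face scene [300.6 265.9] 0.46 2 [ 527.3 -136.8   34. ]
port_face top [456.1 325.8] 0.47 1 [ 301.9 -408.8   34. ]
   tri [ 195.4 -518.7 -517. ]
nest scene [313.7 273.2] 0.56 1 [ 504.9 -114.     0. ]
nest top [338.8 245.3] 0.86 2 [ 505.8 -111.3    0. ]
   tri [ 506.1 -111.9    2.4]
camera_head scene [227.  236.6] 0.76 1 
camera_head top [384.2 155.6] 0.59 2 
   tri [ 687.2 -195.1  232.2]
camera_stand scene [240.4 306.5] 0.69 1 [ 685.6 -198.1   -0. ]
camera_stand top [370.4 175. ] 0.75 1 [ 694.6 -194.5    0. ]
   tri [ 691.6 -192.4   11.2]
rack scene [317.3 267.9] 0.17 1 [ 485.1 -116.6    0. ]
rack top [181.3 244. ] 0.8 1 [505.2 304.6   0. ]
   tri [626.8 140.2 388.3]
gauge_green_mid scene [450.4 317.3] 0.74 3 
gauge_green_m
[... 369 characters left out ...]
 -165.0, 252.0], [850.0, -110.0, 273.0]]
scene rack 0.87 [475. 354.  98.  89.] 1111 [[475.0, 196.0, -1.0], [533.0, 319.0, 6.0], [564.0, 396.0, 16.0]]
scene nest 0.7 [314. 276.  53.  33.] 740 [[451.0, -167.0, 1.0], [527.0, -92.0, 5.0], [571.0, -44.0, 12.0]]
top block 0.74 [338. 244.  29.  31.] 499 [[478.0, -142.0, 8.0], [509.0, -109.0, 62.0], [541.0, -76.0, 117.0]]
top camera_head 0.85 [372. 118.  57.  72.] 1940 [[691.0, -225.0, 15.0], [764.0, -177.0, 257.0], [841.0, -115.0, 277.0]]
top rack 0.9 [185. 246.  85.  45.] 912 [[453.0, 194.0, -2.0], [499.0, 274.0, 5.0], [561.0, 394.0, 35.0]]
top nest 0.74 [338. 242.  53.  54.] 1082 [[451.0, -169.0, -1.0], [508.0, -106.0, 7.0], [569.0, -46.0, 58.0]]
```

Run:
```python
import cv2,numpy as np
t=cv2.imread("pics/top0.png"); s=cv2.imread("pics/scene0.png")
a=cv2.resize(t[205:285,298:378],(400,400),interpolation=3)
b=cv2.resize(s[225:305,275:355],(400,400),interpolation=3)
c=cv2.resize(t[60:180,320:440],(400,200+0*1),interpolation=3) 
cv2.imwrite("pics/z1.png",np.hstack([a,b]))
a=cv2.resize(t[65:185,320:440],(400,400),interpolation=3)
b=cv2.resize(s[205:325,170:290],(400,400),interpolation=3)
cv2.imwrite("pics/z2.png",np.hstack([a,b]))
```

```text
(no output)
```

View pics/z1.png

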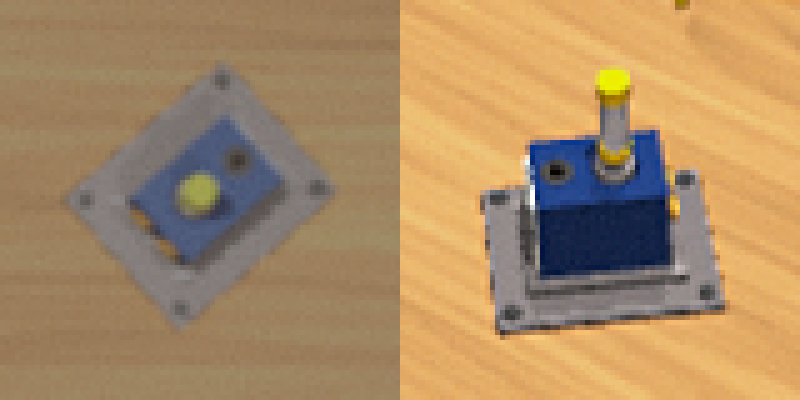

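View pics/z2.png

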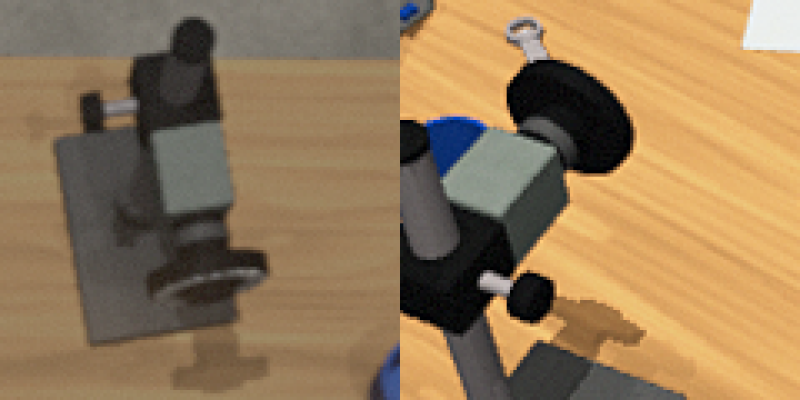

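```bash
cat >> h.py <<'E'
from scipy.spatial.transform import Rotation as R
def pose():
    s=ctrl.get_state(); r=R.from_quat(s["ee_rot"]).as_matrix(); return s,r
def goto(xyz,heading=None):
    s,r=pose(); p=s["eef_pos"]; d=r.T@(np.array(xyz)-p)
    h=np.degrees(np.arctan2(r[1,0],r[0,0])); tilt=np.degrees(np.arccos(-r[2,2]))
    print("clock",round(s["clock"],2),"tcp",np.round(p,1),"head",round(h,2),"tilt",round(tilt,2),"gap",round(s["finger_gap"],3),"F",np.round(s["contact_force"],1))
    print("tool shift m",np.round(d/1000,4),"min rows",int(np.ceil(np.linalg.norm(d)/41.7)))
    if heading is not None: print("yaw rad (tool z)",round(-np.radians((heading-h+180)%360-180),4))
E
python3 - <<'E'
from h import *
i=cams.camera_info("wrist");E=np.array(i["extrinsics"]); c=-E[:3,:3].T@E[:3,3]
s,r=pose(); print("cam in tool",r.T@(c-s["eef_pos"]),"optical axis tool",r.T@(-E[2,:3]),"cam up in tool",r.T@E[1,:3])
goto([430,330,300],75)
# yaws from top
I=cams.camera_info("top"); D=np.load("pics/top0.npy")
cams.snapshot("top")
for q in ["nest","rack","camera_stand"]:
    m=finder.trace("top",q)[0]["pixels"]; c=cloud(I,D,m); 
    c=c[(c[:,2]<20)&(c[:,2]>-5)]
    rr=cv2.minAreaRect(c[:,:2].astype(np.float32)); print(q,rr, cv2.boxPoints(rr).round().tolist())
E
```

```text
cam in tool [  -1.35743071  -76.64122857 -174.16921853] optical axis tool [6.35468888e-04 2.97225631e-01 9.54807059e-01] cam up in tool [-8.43348424e-05 -9.54807233e-01  2.97225741e-01]
clock 1.65 tcp [161.1 603.9 198.6] head 75.06 tilt 0.0 gap 1.0 F [ 0.7 -0.4 -0. ]
tool shift m [-0.1953  0.3304 -0.1014] min rows 10
yaw rad (tool z) 0.001
nest ((510.807861328125, -109.33666229248047), (94.99163818359375, 112.37272644042969), 41.1925163269043) [[438.0, -98.0], [512.0, -183.0], [584.0, -120.0], [510.0, -36.0]]
rack ((506.7352294921875, 294.1480712890625), (201.16415405273438, 76.43218231201172), 76.35904693603516) [[446.0, 205.0], [520.0, 187.0], [568.0, 383.0], [493.0, 401.0]]
camera_stand ((807.3139038085938, -172.53964233398438), (177.958251953125, 118.12313079833984), 10.379301071166992) [[709.0, -130.0], [730.0, -247.0], [905.0, -215.0], [884.0, -98.0]]
```

Run:
```python
from h import *
goto([485,355,200],76)
```

```text
clock 1.85 tcp [161.1 603.9 198.6] head 75.06 tilt 0.0 gap 0.996 F [-0.3  0.4 -0.1]
tool shift m [-0.157   0.3771 -0.0014] min rows 10
yaw rad (tool z) -0.0164
```

>>> {"op": "servo_tool", "data": {
  "plan": [-0.0157, 0.0377, 0, 0, -0.0157, 0.0377, 0, 0, -0.0157, 0.0377, 0, 0, -0.0157, 0.0377, 0, 0, -0.0157, 0.0377, 0, 0, -0.0157, 0.0377, 0, 0, -0.0157, 0.0377, 0, 0, -0.0157, 0.0377, 0, 0, -0.0157, 0.0377, 0, 0, -0.0157, 0.0377, 0, 0, 0, 0, 0, -0.0164, 0, 0, 0, 0, 0, 0, 0, 0, 0, 0, 0, 0]
}}

```text
clock: 3.02
eef_pos: [484.1, 355.6, 198.7]
ee_rot: [0.788, 0.616, -0.0, -0.0]
contact_force: [0.5, 0.3, -0.7]
finger_gap: 1.003
```

Run:
```python
from h import *
goto([485,355,200],76)
i=cams.camera_info("wrist"); p,d=cams.snapshot("wrist")
cv2.imwrite("pics/w1.png",p[:,:,::-1]); np.savez("pics/w1.npz",p=p,d=d,E=i["extrinsics"])
for q,z in [("slot_yellow",44),("rack",0)]:
    for m in finder.mark_of("wrist",q): print(q,m["p"],np.round(m["location"],1),np.round(ray_z(i,m["location"],z),1))
m=finder.trace("wrist","rack")
if m: c=cloud(i,d,m[0]["pixels"]); print(m[0]["rect"],np.percentile(c,[2,50,98],axis=0).round(1).tolist())
```

```text
clock 3.02 tcp [484.1 355.6 198.7] head 76.03 tilt 0.01 gap 1.003 F [ 0.5  0.3 -0.7]
tool shift m [-0.0004  0.001  -0.0013] min rows 1
yaw rad (tool z) 0.0006
slot_yellow 0.6 [336.2 256.1] [519.4 354.4  44. ]
[264.3, 242.4, 232.8, 83.6] [[448.6, 207.0, -1.0], [485.6, 318.6, 2.9], [559.3, 394.6, 13.9]]
```

View pics/w1.png

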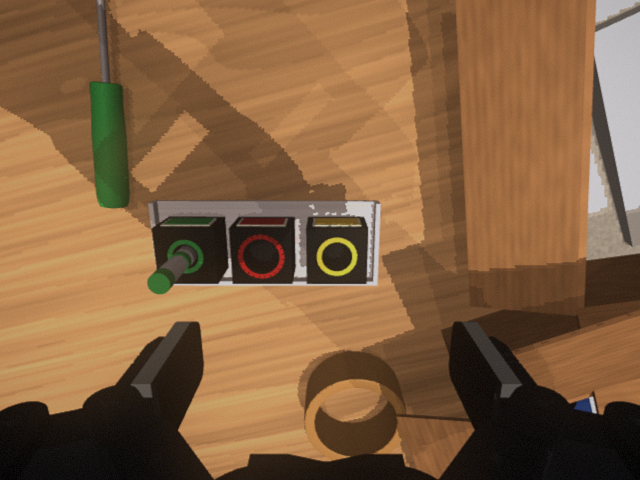

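Wrist view: rack row with the yellow ring at about (337,256), red at (261,256), green with its gauge at (185,256). Next: fit the ring precisely.

```bash
cat >> h.py <<'E'
def yellow_blobs(p,roi,lo=(20,120,120),hi=(35,255,255)):
    hsv=cv2.cvtColor(p,cv2.COLOR_RGB2HSV); m=cv2.inRange(hsv,lo,hi); k=np.zeros_like(m); u0,v0,u1,v1=roi; k[v0:v1,u0:u1]=255; return m&k
E
python3 - <<'E'
from h import *
f=np.load("pics/w1.npz"); p,d=f["p"],f["d"]; i=dict(cams.camera_info("wrist")); i["extrinsics"]=f["E"]
m=yellow_blobs(p,(310,232,366,284))
v,u=np.nonzero(m); el=cv2.fitEllipse(cv2.convexHull(np.stack([u,v],1).astype(np.int32))); print(el)
print(ray_z(i,el[0],44), ray_z(i,el[0],43))
g=cv2.inRange(cv2.cvtColor(p,cv2.COLOR_RGB2HSV),(0,120,80),(8,255,255)); g[:, :230]=0; g[:,296:]=0; g[:230]=0; g[284:]=0
v,u=np.nonzero(g); e2=cv2.fitEllipse(cv2.convexHull(np.stack([u,v],1).astype(np.int32))); a=ray_z(i,el[0],44);b=ray_z(i,e2[0],44);print(e2,b,np.linalg.norm(a-b),np.degrees(np.arctan2(*(a-b)[1::-1])))
c=cloud(i,d,np.pad(np.ones((20,20),bool),((225,235),(305,315))))
v,u=np.mgrid[225:285,310:370]; k=np.zeros((480,640),bool);k[225:285,310:370]=1
c=cloud(i,d,k); z=c[:,2]; t=c[(z>35)&(z<52)]; print("top z",np.median(t[:,2]),cv2.minAreaRect(t[:,:2].astype(np.float32)))
E
```

```text
((336.5281066894531, 256.21240234375), (38.263179779052734, 40.89358901977539), 81.72216796875)
[519.59062801 354.62811117  44.        ] [519.92565395 354.57286846  43.        ]
((260.7924499511719, 256.50689697265625), (43.58920669555664, 47.182945251464844), 106.30158233642578) [504.91899371 294.58733847  44.        ] 61.80737204535737 76.2682332767798
top z 42.75667193034374 ((519.82470703125, 356.11419677734375), (46.76561737060547, 49.35514450073242), 75.81865692138672)
```

Run:
```python
from h import *
goto([477,-100,210])
```

```text
clock 3.22 tcp [484.2 355.7 198.8] head 76.07 tilt 0.01 gap 1.003 F [0.5 0.1 0.4]
tool shift m [-0.4441  0.1027 -0.0113] min rows 11
```

>>> {"op": "servo_tool", "data": {
  "plan": [-0.037, 0.0086, -0.001, 0, -0.037, 0.0086, -0.001, 0, -0.037, 0.0086, -0.001, 0, -0.037, 0.0086, -0.001, 0, -0.037, 0.0086, -0.001, 0, -0.037, 0.0086, -0.001, 0, -0.037, 0.0086, -0.001, 0, -0.037, 0.0086, -0.001, 0, -0.037, 0.0086, -0.001, 0, -0.037, 0.0086, -0.001, 0, -0.037, 0.0086, -0.001, 0, -0.037, 0.0086, -0.001, 0, 0, 0, 0, 0, 0, 0, 0, 0, 0, 0, 0, 0]
}}

```text
clock: 4.47
eef_pos: [477.5, -100.2, 210.6]
ee_rot: [0.788, 0.616, 0.0, -0.0]
contact_force: [0.7, 0.5, 0.1]
finger_gap: 1.0
```

Run:
```python
from h import *
goto([477,-100,210])
i=cams.camera_info("wrist"); p,d=cams.snapshot("wrist")
cv2.imwrite("pics/w2.png",p[:,:,::-1]); np.savez("pics/w2.npz",p=p,d=d,E=i["extrinsics"])
cv2.imwrite("pics/w2z.png",cv2.resize(p[130:330,220:440,::-1],(660,600),interpolation=2))
for q,z in [("gauge_yellow_mid",79),("block_mid",34),("nest",0),("port_face",34)]:
    for m in finder.mark_of("wrist",q): print(q,m["p"],np.round(m["location"],1),np.round(ray_z(i,m["location"],z),1))
m=finder.trace("wrist","block")
if m:
  c=cloud(i,d,m[0]["pixels"]); t=c[abs(c[:,2]-62)<4]; print(m[0]["p"],np.median(t[:,2]),cv2.minAreaRect(t[:,:2].astype(np.float32)))
m=finder.trace("wrist","nest")
if m:
  c=cloud(i,d,m[0]["pixels"]); t=c[abs(c[:,2]-12)<4]; print(m[0]["p"],np.median(t[:,2]),cv2.minAreaRect(t[:,:2].astype(np.float32)))
```

```text
clock 4.47 tcp [ 477.5 -100.2  210.6] head 75.99 tilt 0.02 gap 1.0 F [0.7 0.5 0.1]
tool shift m [ 0.0001 -0.0005  0.0006] min rows 1
gauge_yellow_mid 0.64 [329.9 255.7] [ 503.6 -104.8   79. ]
block_mid 0.84 [325.2 244.1] [ 507.2 -109.4   34. ]
port_face 0.19 [590.  402.7] [727.  102.2  34. ]
0.78 60.80483213671841 ((507.9964599609375, -110.58719635009766), (44.51896667480469, 64.57838439941406), 41.279911041259766)
0.69 10.687926449029716 ((507.81396484375, -110.44603729248047), (82.47750854492188, 103.43403625488281), 41.84815216064453)
```

View pics/w2.png

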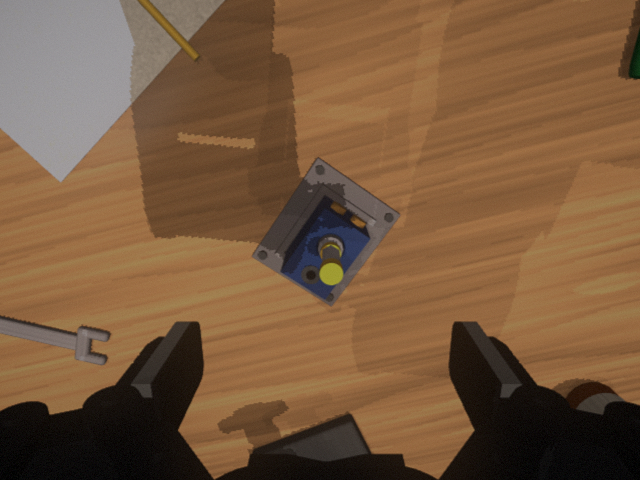

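View pics/w2z.png

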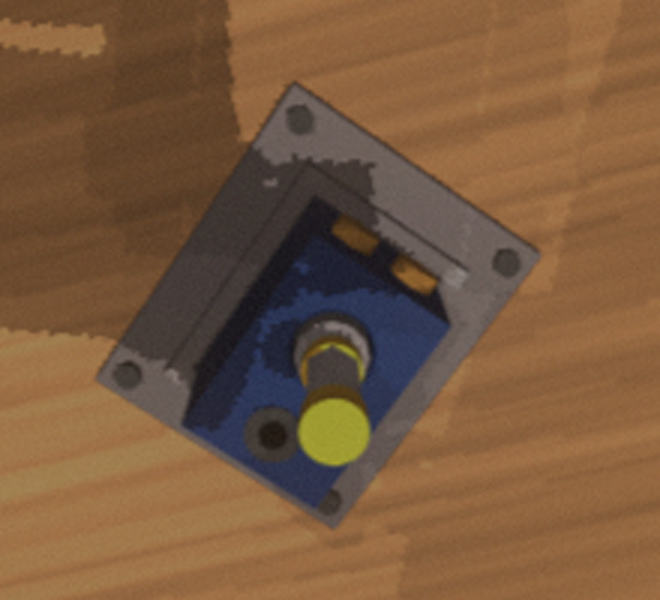

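Run:
```python
from h import *
f=np.load("pics/w2.npz"); p,d=f["p"],f["d"]; i=dict(cams.camera_info("wrist")); i["extrinsics"]=f["E"]
m=yellow_blobs(p,(310,255,350,295),(20,150,140)); 
v,u=np.nonzero(m); el=cv2.fitEllipse(cv2.convexHull(np.stack([u,v],1).astype(np.int32))); print(el,np.median(cloud(i,d,m>0)[:,2]))
g=ray_z(i,el[0],120);print(g,ray_z(i,el[0],118))
goto([g[0],g[1],130],76)
```

```text
((330.9483642578125, 273.5412902832031), (21.351701736450195, 22.518402099609375), 94.78425598144531) 119.24097197985536
[ 502.44107413 -104.16871358  120.        ] [ 503.19385298 -104.32813423  118.        ]
clock 4.82 tcp [ 477.7 -100.1  210.6] head 76.07 tilt 0.01 gap 0.999 F [ 0.8 -0.6 -0.3]
tool shift m [0.002  0.025  0.0806] min rows 3
yaw rad (tool z) 0.0012
```

>>> {"op": "servo_tool", "data": {
  "plan": [0.001, 0.0125, 0, 0, 0.001, 0.0125, 0, 0, 0, 0, 0.0224, 0, 0, 0, 0.0224, 0, 0, 0, 0.0224, 0, 0, 0, 0.0224, 0, 0, 0, 0.0224, 0, 0, 0, 0.0224, 0, 0, 0, 0, 0, 0, 0, 0, 0]
}}

```text
clock: 5.65
eef_pos: [502.1, -104.5, 75.8]
ee_rot: [0.788, 0.616, -0.001, -0.001]
contact_force: [-0.3, 0.9, 0.7]
finger_gap: 1.002
```

Run:
```python
from h import *
goto([502.5,-104.3,76],76)
i=cams.camera_info("wrist"); p,d=cams.snapshot("wrist")
cv2.imwrite("pics/w3.png",p[:,:,::-1])
```

```text
clock 5.65 tcp [ 502.1 -104.5   75.8] head 76.02 tilt 0.12 gap 1.002 F [-0.3  0.9  0.7]
tool shift m [ 0.0003  0.0003 -0.0002] min rows 1
yaw rad (tool z) 0.0004
```

View pics/w3.png

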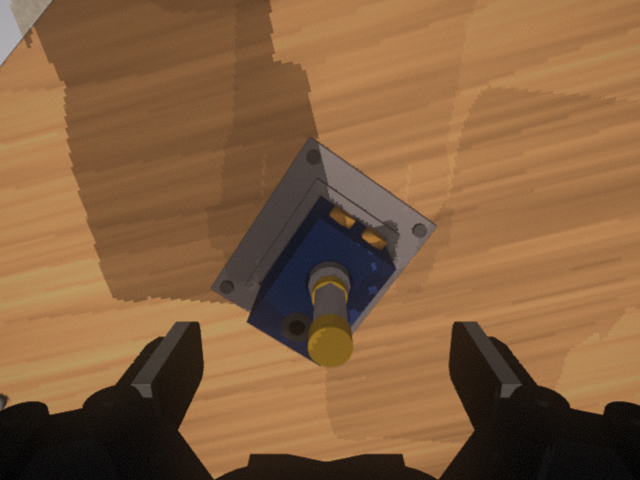

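The gauge cap at (330,345) sits between the fingers (inner edges about columns 200 and 452). Closing.

>>> {"op": "servo_tool", "data": {
  "plan": [0, 0, 0, 0, 0, 0, 0, 0, 0, 0, 0, 0, 0, 0, 0, 0, 0, 0, 0, 0, 0, 0, 0, 0, 0, 0, 0, 0, 0, 0, 0, 0, 0, 0, 0, 0, 0, 0, 0, 0],
  "fingers": 1,
  "grip_force": 40
}}

```text
clock: 6.53
eef_pos: [502.7, -104.9, 76.5]
ee_rot: [0.788, 0.616, 0.0, 0.0]
contact_force: [-0.3, 1.2, 6.1]
finger_gap: 0.144
```

Run:
```python
from h import *
goto([502.5,-104.3,76],76)
i=cams.camera_info("wrist"); p,d=cams.snapshot("wrist")
cv2.imwrite("pics/w4.png",p[:,:,::-1])
```

```text
clock 6.53 tcp [ 502.7 -104.9   76.5] head 75.99 tilt 0.05 gap 0.144 F [-0.3  1.2  6.1]
tool shift m [ 0.0006 -0.0003  0.0005] min rows 1
yaw rad (tool z) -0.0001
```

View pics/w4.png

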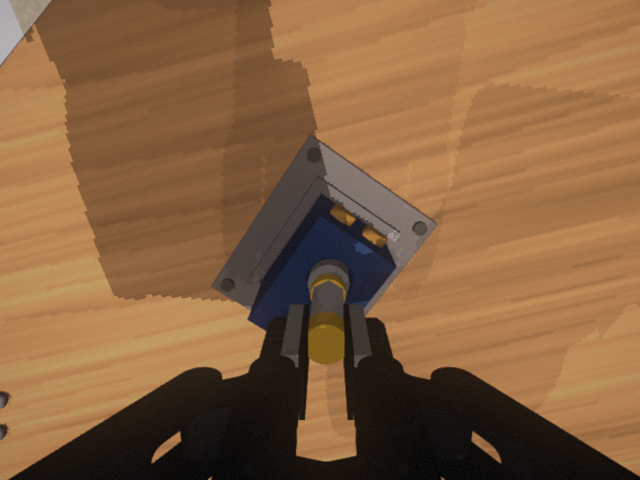

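>>> {"op": "servo_tool", "data": {
  "plan": [0, 0, -0.005, 0, 0, 0, -0.01, 0, 0, 0, -0.01, 0, 0, 0, -0.015, 0, 0, 0, -0.02, 0, 0, 0, -0.02, 0, 0, 0, -0.02, 0, 0, 0, -0.02, 0, 0, 0, 0, 0, 0, 0, 0, 0, 0, 0, 0, 0]
}}

```text
clock: 7.5
eef_pos: [501.9, -104.8, 195.9]
ee_rot: [0.788, 0.616, -0.0, -0.0]
contact_force: [-0.2, 0.1, -1.3]
finger_gap: 0.148
```

Run:
```python
from h import *
goto([519.6,354.6,196],76)
p,d=cams.snapshot("wrist"); cv2.imwrite("pics/w5.png",p[:,:,::-1])
i=cams.camera_info("wrist")
for q,z in [("block_mid",34)]:
    for m in finder.mark_of("wrist",q): print(q,m["p"],np.round(m["location"],1),np.round(ray_z(i,m["location"],z),1))
```

```text
clock 7.5 tcp [ 501.9 -104.8  195.9] head 76.0 tilt 0.03 gap 0.148 F [-0.2  0.1 -1.3]
tool shift m [ 0.45  -0.094  0.   ] min rows 12
yaw rad (tool z) -0.0001
block_mid 0.68 [326.9 220.8] [ 508.1 -106.5   34. ]
```

View pics/w5.png

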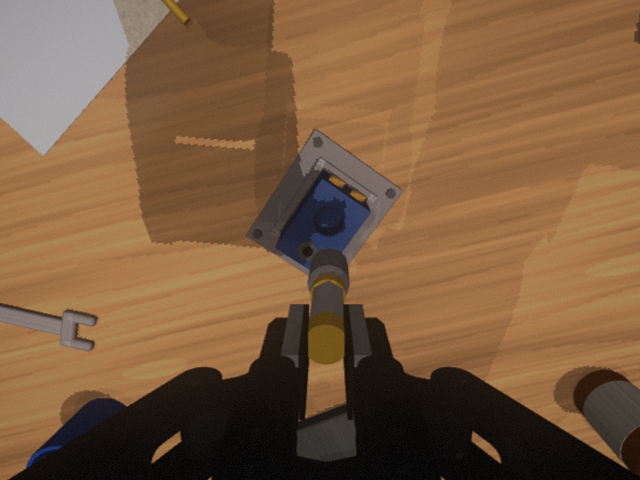

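The gauge is out and upright in the fingers, foot at about (328,262). The block is still in its nest with the bore open at (329,217). On to the rack.

>>> {"op": "servo_tool", "data": {
  "plan": [0.0375, -0.0078, 0, 0, 0.0375, -0.0078, 0, 0, 0.0375, -0.0078, 0, 0, 0.0375, -0.0078, 0, 0, 0.0375, -0.0078, 0, 0, 0.0375, -0.0078, 0, 0, 0.0375, -0.0078, 0, 0, 0.0375, -0.0078, 0, 0, 0.0375, -0.0078, 0, 0, 0.0375, -0.0079, 0, 0, 0.0375, -0.0079, 0, 0, 0.0375, -0.0079, 0, 0, 0, 0, 0.03, 0, 0, 0, 0.03, 0, 0, 0, 0.03, 0, 0, 0, 0.01, 0, 0, 0, 0, 0, 0, 0, 0, 0, 0, 0, 0, 0]
}}

```text
clock: 9.18
eef_pos: [521.0, 354.7, 97.8]
ee_rot: [0.788, 0.616, 0.001, 0.0]
contact_force: [0.5, 0.1, -0.9]
finger_gap: 0.143
```

Run:
```python
from h import *
goto([519.6,354.6,96],76)
i=cams.camera_info("wrist");p,d=cams.snapshot("wrist"); cv2.imwrite("pics/w6.png",p[:,:,::-1]); np.savez("pics/w6.npz",p=p,d=d,E=i["extrinsics"])
cv2.imwrite("pics/w6z.png",cv2.resize(p[200:400,220:440,::-1],(660,600),interpolation=2))
# projected slot and gauge foot
M=P(i)
def pr(X): q=M@np.append(X,1); return q[:2]/q[2]
print("slot px",pr([519.6,354.6,44]),"foot px",pr(ctrl.get_state()["eef_pos"]-[0,0,38]))
```

```text
clock 9.18 tcp [521.  354.7  97.8] head 75.98 tilt 0.13 gap 0.143 F [ 0.5  0.1 -0.9]
tool shift m [-0.0004 -0.0013  0.0018] min rows 1
yaw rad (tool z) -0.0003
slot px [327.06243093 252.99187304] foot px [328.10315415 264.82610647]
```

View pics/w6z.png

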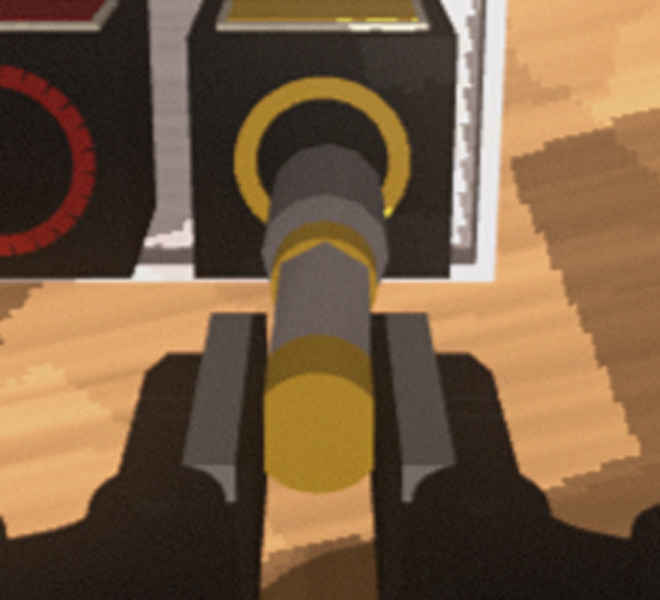

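>>> {"op": "servo_tool", "data": {
  "plan": [-0.0004, -0.0013, 0, 0, 0, 0, 0, 0, 0, 0, 0.005, 0, 0, 0, 0.005, 0, 0, 0, 0.005, 0, 0, 0, 0.005, 0, 0, 0, 0.005, 0, 0, 0, 0, 0]
}}

```text
clock: 9.9
eef_pos: [518.3, 354.1, 69.8]
ee_rot: [0.788, 0.616, -0.001, -0.0]
contact_force: [0.2, -0.5, -1.5]
finger_gap: 0.153
```

Run:
```python
from h import *
goto([519.6,354.6,59],76)
i=cams.camera_info("wrist");p,d=cams.snapshot("wrist")
cv2.imwrite("pics/w7z.png",cv2.resize(p[200:400,220:440,::-1],(660,600),interpolation=2))
```

```text
clock 9.9 tcp [518.3 354.1  69.8] head 75.99 tilt 0.1 gap 0.153 F [ 0.2 -0.5 -1.5]
tool shift m [0.0008 0.0011 0.0108] min rows 1
yaw rad (tool z) -0.0001
```

View pics/w7z.png

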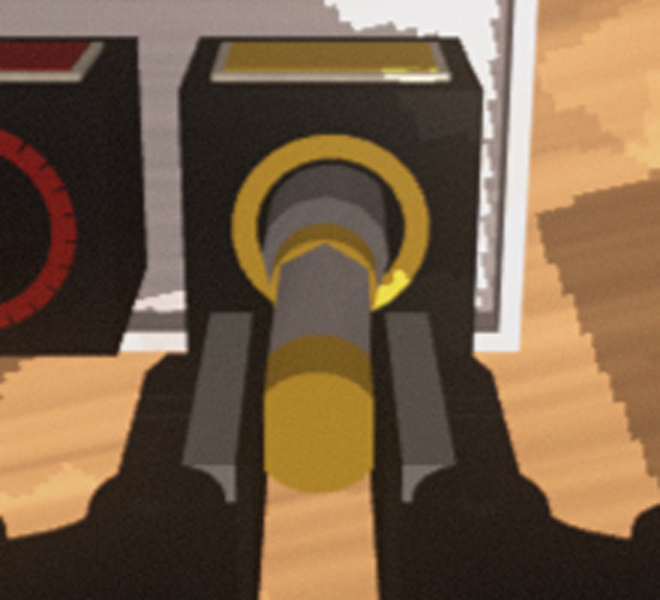

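>>> {"op": "servo_tool", "data": {
  "plan": [0.0007, 0.0006, 0, 0, 0, 0, 0.003, 0, 0, 0, 0.003, 0, 0, 0, 0.003, 0, 0, 0, 0.0015, 0, 0, 0, 0, 0, 0, 0, 0, 0]
}}

```text
clock: 10.53
eef_pos: [519.5, 354.9, 60.6]
ee_rot: [0.788, 0.616, -0.0, -0.0]
contact_force: [0.0, 0.3, -0.1]
finger_gap: 0.148
```

Run:
```python
from h import *
goto([519.6,354.6,58.5],76)
i=cams.camera_info("wrist");p,d=cams.snapshot("wrist")
cv2.imwrite("pics/w8z.png",cv2.resize(p[200:400,220:440,::-1],(660,600),interpolation=2))
print(ctrl.get_state()["wrist_torque"])
```

```text
clock 10.53 tcp [519.5 354.9  60.6] head 76.0 tilt 0.01 gap 0.148 F [ 0.   0.3 -0.1]
tool shift m [-0.0003  0.0002  0.0021] min rows 1
yaw rad (tool z) -0.0001
[ 0.0386964   0.05949264 -0.01111042]
```

View pics/w8z.png

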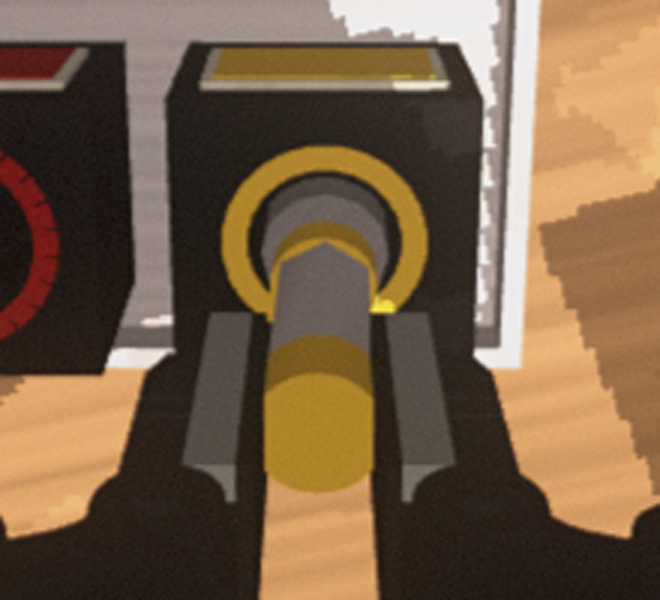

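The gauge is centred in the ring. Lowering until it touches bottom.

>>> {"op": "servo_tool", "data": {
  "plan": [0, 0, 0.001, 0, 0, 0, 0.001, 0, 0, 0, 0.0005, 0, 0, 0, 0, 0]
}}

```text
clock: 10.92
eef_pos: [519.8, 355.1, 58.6]
ee_rot: [0.788, 0.616, 0.0, 0.0]
contact_force: [-0.3, 0.4, 3.0]
finger_gap: 0.144
```

Run:
```python
from h import *
goto([519.6,354.6,58],76)
```

```text
clock 10.92 tcp [519.8 355.1  58.6] head 76.0 tilt 0.06 gap 0.144 F [-0.3  0.4  3. ]
tool shift m [-0.0005 -0.0001  0.0006] min rows 1
yaw rad (tool z) -0.0001
```

>>> {"op": "servo_tool", "data": {
  "plan": [0, 0, 0, 0, 0, 0, 0, 0, 0, 0, 0, 0, 0, 0, 0, 0, 0, 0, 0, 0, 0, 0, 0, 0],
  "fingers": 0
}}

```text
clock: 11.42
eef_pos: [519.5, 354.9, 58.2]
ee_rot: [0.788, 0.616, -0.0, -0.0]
contact_force: [-0.1, -0.5, 0.4]
finger_gap: 0.497
```

>>> {"op": "servo_tool", "data": {
  "plan": [0, 0, -0.01, 0, 0, 0, -0.02, 0, 0, 0, -0.03, 0, 0, 0, -0.03, 0, 0, 0, -0.03, 0, 0, 0, -0.02, 0, 0, -0.02, 0, 0, 0, -0.02, 0, 0, 0, 0, 0, 0, 0, 0, 0, 0]
}}

```text
clock: 12.25
eef_pos: [480.3, 364.9, 199.2]
ee_rot: [0.788, 0.616, 0.001, 0.0]
contact_force: [0.7, -0.0, -0.1]
finger_gap: 0.502
```

Run:
```python
from h import *
goto([519.6,354.6,198],76)
i=cams.camera_info("wrist");p,d=cams.snapshot("wrist"); np.savez("pics/w9.npz",p=p,d=d,E=i["extrinsics"])
cv2.imwrite("pics/w9.png",p[:,:,::-1])
# analytic predictions
M=P(i)
def pr(X): q=M@np.append(X,1); return np.round(q[:2]/q[2],1)
print("ring",pr([519.6,354.6,44]),"cap predicted if fully down",pr([519.6,354.6,102]))
m=yellow_blobs(p,(300,200,390,330),(20,100,60))
n,l,st,ce=cv2.connectedComponentsWithStats(m); print(st[1:],ce[1:])
```

```text
clock 12.25 tcp [480.3 364.9 199.2] head 76.06 tilt 0.06 gap 0.502 F [ 0.7 -0.  -0.1]
tool shift m [-0.0005  0.0406  0.0013] min rows 1
yaw rad (tool z) 0.0011
ring [326.5 262.6] cap predicted if fully down [326.7 290.8]
[[ 307  224    2    2    2]
 [ 316  225    1    1    1]
 [ 320  224    2    2    4]
 [ 330  225    2    2    2]
 [ 333  224    1    1    1]
 [ 346  225    1    1    1]
 [ 309  227    1    1    1]
 [ 311  226    2    1    2]
 [ 315  227    2    1    2]
 [ 328  227    1    1    1]
 [ 336  226    1    1    1]
 [ 342  226    1    1    1]
 [ 307  229    8    2   13]
 [ 316  228   20    3   28]
 [ 337  229    9    3   13]
 [ 347  229    2    2    3]
 [ 307  244   41   58 1048]
 [ 317  270    2    1    2]
 [ 330  277    1    1    1]
 [ 322  279    1    1    1]] [[307.5        224.5       ]
 [316.         225.        ]
 [320.5        224.5       ]
 [330.5        225.5       ]
 [333.         224.        ]
 [346.         225.        ]
 [309.         227.        ]
 [311.5        226.        ]
 [315.5        227.        ]
 [328.         227.        ]
 [336.         226.        ]
 [342.         226.        ]
 [310.76923077 229.61538462]
 [324.53571429 229.67857143]
 [340.53846154 230.        ]
 [347.66666667 229.66666667]
 [328.04770992 272.61736641]
 [317.5        270.        ]
 [330.         277.        ]
 [322.         279.        ]]
```

View pics/w9.png

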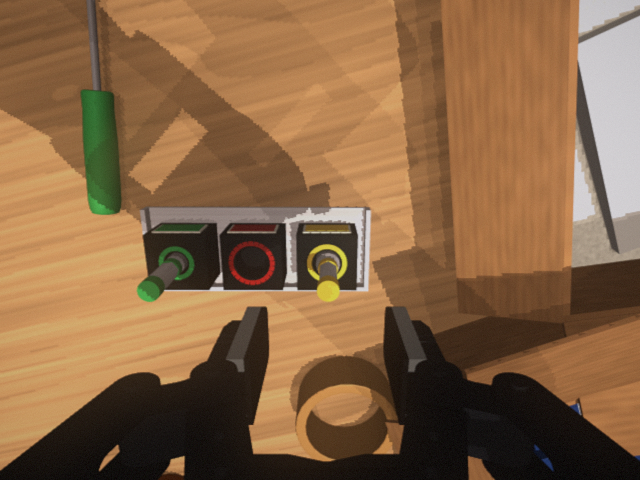

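Run:
```python
from h import *
f=np.load("pics/w9.npz"); p,d=f["p"],f["d"]; i=dict(cams.camera_info("wrist")); i["extrinsics"]=f["E"]
k=np.zeros((480,640),bool);k[287:294,324:332]=1
print("yellow cap z",np.median(cloud(i,d,k)[:,2]))
k[:]=0;k[285:293,145:154]=1; print("green cap z",np.median(cloud(i,d,k)[:,2]))
m=yellow_blobs(p,(310,278,348,305),(20,140,140)); v,u=np.nonzero(m); el=cv2.fitEllipse(cv2.convexHull(np.stack([u,v],1).astype(np.int32))); print(el,ray_z(i,el[0],102))
goto([480,-90,210],41.3)
```

```text
yellow cap z 101.24437443936341
green cap z 101.22842914932511
((326.9169616699219, 285.59228515625), (25.738109588623047, 32.38370132446289), 168.50538635253906) [515.85718183 355.68943561 102.        ]
clock 12.3 tcp [481.  364.7 198.9] head 76.03 tilt 0.06 gap 0.498 F [ 0.6 -0.2  0.1]
tool shift m [-0.4415  0.1088 -0.0113] min rows 11
yaw rad (tool z) 0.6061
```

The yellow gauge stands at the same height as the green one (101.2 mm), so it is fully down. Now to the block.

>>> {"op": "servo_tool", "data": {
  "plan": [-0.0365, 0.0096, -0.001, 0, -0.0365, 0.0096, -0.001, 0, -0.0365, 0.0096, -0.001, 0, -0.0365, 0.0096, -0.001, 0, -0.0365, 0.0096, -0.001, 0, -0.0365, 0.0096, -0.001, 0, -0.0365, 0.0096, -0.001, 0, -0.0365, 0.0096, -0.001, 0, -0.0365, 0.0096, -0.001, 0, -0.0365, 0.0096, -0.001, 0, -0.0365, 0.0096, -0.001, 0, -0.0365, 0.0096, 0, 0, 0, 0, 0, 0.121, 0, 0, 0, 0.121, 0, 0, 0, 0.121, 0, 0, 0, 0.121, 0, 0, 0, 0.121, 0, 0, 0, 0, 0, 0, 0, 0],
  "fingers": -1
}}

```text
clock: 13.88
eef_pos: [486.8, -88.8, 209.2]
ee_rot: [0.935, 0.354, 0.0, 0.0]
contact_force: [-0.1, -0.2, -0.4]
finger_gap: 0.997
```

Run:
```python
from h import *
i=cams.camera_info("wrist"); p,d=cams.snapshot("wrist")
cv2.imwrite("pics/w10.png",p[:,:,::-1]); np.savez("pics/w10.npz",p=p,d=d,E=i["extrinsics"])
for q,z in [("block_mid",34),("nest",0),("port_face",34)]:
    for m in finder.mark_of("wrist",q): print(q,m["p"],np.round(m["location"],1),np.round(ray_z(i,m["location"],z),1))
c0=None
for q,z in (("block",62),("nest",12)):
  m=finder.trace("wrist",q)
  if m:
    c=cloud(i,d,m[0]["pixels"]); t=c[abs(c[:,2]-z)<5]; print(q,m[0]["p"],np.median(t[:,2]),cv2.minAreaRect(t[:,:2].astype(np.float32)))
goto([508,-110.5,210],41.3)
```

```text
block_mid 0.64 [333.2 240.7] [ 509.4 -106.8   34. ]
block 0.63 60.72307764496716 ((507.81048583984375, -110.43365478515625), (44.05107498168945, 64.7257080078125), 41.572479248046875)
nest 0.88 10.558126719894354 ((507.1458740234375, -110.56024932861328), (85.47441101074219, 103.25656127929688), 41.76438522338867)
clock 14.18 tcp [486.6 -88.3 209.2] head 41.42 tilt 0.01 gap 0.997 F [ 0.4  0.1 -0.5]
tool shift m [ 0.0014  0.0308 -0.0008] min rows 1
yaw rad (tool z) 0.002
```

View pics/w10.png

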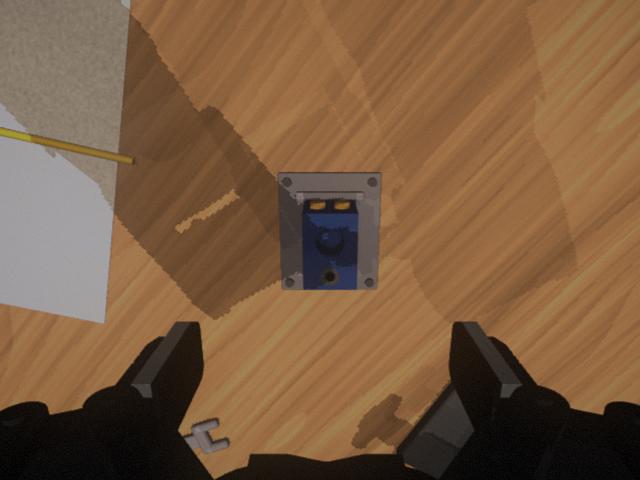

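The block is square to the tool and undisturbed, its top spanning columns 303–358 and the bore at (330,240). Descending.

>>> {"op": "servo_tool", "data": {
  "plan": [0.0006, 0.0155, 0, 0, 0.0006, 0.0155, 0, 0, 0, 0, 0.03, 0, 0, 0, 0.03, 0, 0, 0, 0.03, 0, 0, 0, 0.03, 0, 0, 0, 0.025, 0, 0, 0, 0.02, 0, 0, 0, 0.012, 0, 0, 0, 0.01, 0, 0, 0, 0, 0, 0, 0, 0, 0]
}}

```text
clock: 15.18
eef_pos: [508.0, -110.7, 22.2]
ee_rot: [0.936, 0.353, -0.0, -0.0]
contact_force: [0.3, -0.7, 0.8]
finger_gap: 1.002
```

Run:
```python
from h import *
goto([507.8,-110.4,22],41.5)
p,d=cams.snapshot("wrist")
cv2.imwrite("pics/w11.png",p[:,:,::-1])
```

```text
clock 15.18 tcp [ 508.  -110.7   22.2] head 41.36 tilt 0.02 gap 1.002 F [ 0.3 -0.7  0.8]
tool shift m [ 0.0001 -0.0004  0.0002] min rows 1
yaw rad (tool z) -0.0025
```

View pics/w11.png

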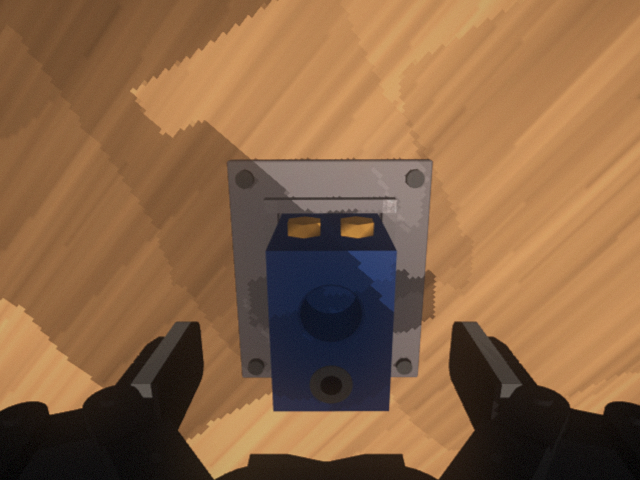

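The block is centred between the fingers (columns 268–395, fingers at about 200 and 452). Gripping.

>>> {"op": "servo_tool", "data": {
  "plan": [0, 0, 0, 0, 0, 0, 0, 0, 0, 0, 0, 0, 0, 0, 0, 0, 0, 0, 0, 0, 0, 0, 0, 0, 0, 0, 0, 0, 0, 0, 0, 0],
  "fingers": 1,
  "grip_force": 60
}}

```text
clock: 15.9
eef_pos: [508.5, -110.7, 23.2]
ee_rot: [0.936, 0.353, 0.001, 0.001]
contact_force: [-0.7, 2.4, 9.8]
finger_gap: 0.49
```

>>> {"op": "servo_tool", "data": {
  "plan": [0, 0, -0.005, 0, 0, 0, -0.01, 0, 0, 0, -0.01, 0, 0, 0, -0.02, 0, 0, 0, -0.02, 0, 0, 0, -0.02, 0, 0, 0, -0.02, 0, 0, 0, -0.02, 0, 0, 0, 0, 0, 0, 0, 0, 0]
}}

```text
clock: 16.73
eef_pos: [508.0, -110.8, 148.0]
ee_rot: [0.936, 0.353, 0.001, 0.001]
contact_force: [-0.8, 0.1, -5.3]
finger_gap: 0.489
```

Run:
```python
from h import *
goto([507.8,-110.4,147],41.5)
p,d=cams.snapshot("wrist"); cv2.imwrite("pics/w12.png",p[:,:,::-1])
p,d=cams.snapshot("scene"); cv2.imwrite("pics/s12.png",cv2.resize(p[180:380,160:410,::-1],(750,600))); np.save("pics/s12.npy",d)
```

```text
clock 16.73 tcp [ 508.  -110.8  148. ] head 41.33 tilt 0.12 gap 0.489 F [-0.8  0.1 -5.3]
tool shift m [ 0.0001 -0.0004  0.001 ] min rows 1
yaw rad (tool z) -0.0029
```

View pics/w12.png

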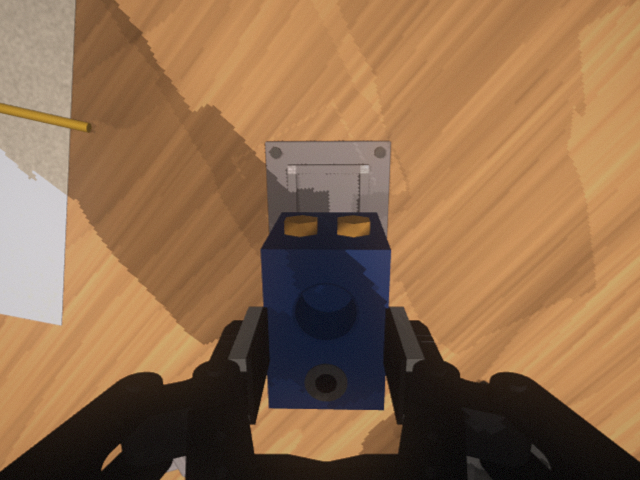

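View pics/s12.png

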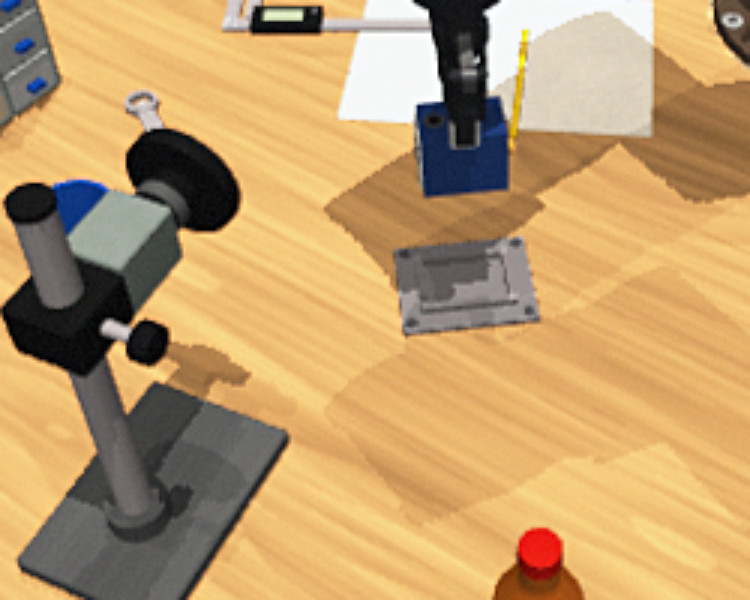

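The block is held level by its plain sides and the nest is empty. The scene view shows the inspection camera's black ring disc at about (185,180) in the crop. Now I measure the lens axis.

Run:
```python
from h import *
I={n:cams.camera_info(n) for n in ["scene","top"]}
th=np.radians(10.4); ax=np.array([np.cos(th),np.sin(th)]); ay=np.array([-np.sin(th),np.cos(th)])
o=np.array([690,-194])
for n in I:
    E=np.array(I[n]["extrinsics"]); print(n,"pos",-E[:3,:3].T@E[:3,3])
    D=np.load(f"pics/{n}0.npy"); c=cloud(I[n],D,D>0)
    q=np.c_[(c[:,:2]-o)@ax,(c[:,:2]-o)@ay,c[:,2]]
    s=q[(abs(q[:,1])<60)&(q[:,0]>-25)&(q[:,0]<150)&(q[:,2]>120)&(q[:,2]<340)]
    print(len(s))
    for a in range(-25,150,5):
        t=s[(s[:,0]>=a)&(s[:,0]<a+5)]
        if len(t)>3: print(a,len(t),"y",t[:,1].min().round(1),t[:,1].max().round(1),"z",t[:,2].min().round(1),t[:,2].max().round(1))
for n in I: cams.snapshot(n)
for q in ["camera_head","camera_stand"]:
    r={n:finder.mark_of(n,q)[0] for n in I}; print(q,{n:(np.round(r[n]["location"],1),r[n]["p"]) for n in I},tri(I["scene"],r["scene"]["location"],I["top"],r["top"]["location"]))
```

```text
scene pos [1101.74707124  316.87097757  841.47775519]
3443
5 50 y -25.0 39.7 z 227.0 275.9
10 95 y -27.0 40.5 z 215.3 276.7
15 252 y -39.5 39.8 z 196.8 276.6
20 338 y -36.0 39.6 z 198.4 276.8
25 38 y -9.1 17.4 z 227.0 254.4
30 32 y -10.7 17.5 z 231.5 254.8
35 36 y -11.5 18.1 z 226.5 255.8
40 61 y -11.7 19.0 z 224.8 255.8
45 22 y -12.0 17.2 z 232.1 254.4
50 17 y -21.9 23.0 z 225.3 259.6
55 73 y -19.6 23.8 z 217.2 262.2
60 76 y -22.7 24.0 z 216.8 260.7
65 85 y -23.9 23.8 z 214.8 261.7
70 77 y -22.4 24.0 z 216.1 260.7
75 78 y -22.2 23.9 z 213.3 261.9
80 89 y -20.4 23.9 z 216.3 262.0
85 79 y -21.9 23.9 z 216.5 261.5
90 80 y -22.5 24.0 z 213.7 260.9
95 87 y -23.1 24.1 z 216.1 261.2
100 79 y -18.3 24.4 z 216.1 261.7
105 85 y -13.6 24.6 z 217.0 261.8
110 61 y -8.4 27.0 z 222.1 258.0
115 66 y -2.1 27.0 z 216.2 257.6
120 68 y -9.0 53.3 z 224.2 333.6
125 123 y -12.4 59.8 z 129.9 332.9
130 221 y -25.8 60.0 z 122.0 333.2
135 303 y -26.3 60.0 z 120.2 333.2
140 369 y -25.5 59.6 z 120.8 333.5
145 403 y -25.0 59.8 z 120.3 332.7
top pos [ 431.76242846  -47.91027279 1251.73962576]
2118
-5 4 y -8.8 4.5
[... 588 characters left out ...]
 22.6 z 217.5 264.5
90 55 y -22.6 22.3 z 227.2 265.3
95 57 y -23.7 22.4 z 217.8 264.3
100 53 y -22.6 22.4 z 219.2 264.9
105 50 y -22.8 23.7 z 231.8 264.7
110 67 y -24.9 25.6 z 220.3 262.5
115 60 y -25.4 24.9 z 229.8 261.7
120 144 y -26.5 59.9 z 222.4 335.1
125 159 y -25.3 59.8 z 120.9 335.9
130 127 y -26.9 58.7 z 122.5 336.1
135 109 y -26.9 59.7 z 136.6 337.9
140 59 y -25.8 58.9 z 237.8 337.8
145 57 y -26.7 58.0 z 225.8 336.7
camera_head {'scene': (array([225.1, 234.5]), 0.75), 'top': (array([381.1, 154. ]), 0.85)} [ 690.28062247 -189.73808677  242.34842383]
camera_stand {'scene': (array([239.6, 307.6]), 0.93), 'top': (array([368.9, 172.9]), 0.58)} [ 696.75215943 -188.49710236   15.35992892]
```

Run:
```python
from h import *
th=np.radians(10.4); ax=np.array([np.cos(th),np.sin(th)]); ay=np.array([-np.sin(th),np.cos(th)]); o=np.array([690,-194])
for n in ["scene","top"]:
    i=cams.camera_info(n); D=np.load(f"pics/{n}0.npy"); c=cloud(i,D,D>0); q=np.c_[(c[:,:2]-o)@ax,(c[:,:2]-o)@ay,c[:,2]]
    for z0,z1 in ((328,345),(290,320),(60,150)):
        t=q[(q[:,2]>z0)&(q[:,2]<z1)&(abs(q[:,1])<(30))&(abs(q[:,0]-135)<35)]
        if len(t): print(n,z0,len(t),np.percentile(t,[1,50,99],axis=0).round(1).tolist())
    t=q[(q[:,2]<22)&(q[:,2]>10)&(abs(q[:,1])<58)&(q[:,0]>10)&(q[:,0]<215)]; print("base",np.percentile(t,[0.5,50,99.5],axis=0).round(1).tolist())
```

```text
scene 328 182 [[122.8, -13.3, 328.2], [135.6, 0.3, 331.6], [148.2, 12.8, 333.4]]
scene 290 205 [[127.3, -6.9, 290.3], [142.4, 8.2, 305.2], [147.7, 12.6, 319.8]]
scene 60 364 [[127.2, -6.1, 60.8], [142.2, 8.9, 106.8], [147.4, 13.0, 149.1]]
base [[31.4, -57.1, 10.6], [126.7, 9.2, 14.6], [199.7, 57.4, 19.3]]
top 328 150 [[122.6, -13.3, 329.3], [135.5, -0.5, 333.2], [147.9, 11.7, 337.3]]
top 290 72 [[123.1, -9.6, 290.9], [125.9, 4.7, 305.3], [139.0, 11.7, 319.0]]
top 60 59 [[123.5, -0.5, 61.0], [128.6, 8.9, 94.3], [139.3, 11.5, 141.6]]
base [[30.8, -54.5, 10.6], [101.8, 26.2, 16.3], [199.2, 57.7, 21.6]]
```

>>> {"op": "servo_tool", "data": {
  "plan": [0, 0, -0.026, 0, 0, 0, -0.026, 0, 0, 0, -0.026, 0, 0, 0, 0, -0.103, 0, 0, 0, -0.103, 0, 0, 0, -0.103, 0, 0, 0, -0.103, 0, 0, 0, -0.103, 0, 0, 0, -0.103, 0, 0, 0, -0.103, 0, 0, 0, -0.103, 0, 0, 0, -0.103, 0, 0, 0, -0.103, 0, 0, 0, 0, 0, 0, 0, 0]
}}

```text
clock: 18.38
eef_pos: [507.8, -110.7, 224.9]
ee_rot: [0.642, 0.767, -0.0, -0.0]
contact_force: [0.1, 0.1, -4.6]
finger_gap: 0.485
```

>>> {"op": "servo_tool", "data": {
  "plan": [-0.0143, 0.0012, 0, 0, -0.0143, 0.0012, 0, 0, -0.0143, 0.0012, 0, 0, -0.0143, 0.0012, 0, 0, -0.0143, 0.0012, 0, 0, -0.0143, 0.0012, 0, 0, -0.0143, 0.0012, 0, 0, -0.0143, 0.0012, 0, 0, 0, 0, 0, 0, 0, 0, 0, 0]
}}

```text
clock: 19.22
eef_pos: [537.9, -222.5, 224.8]
ee_rot: [0.641, 0.768, 0.0, -0.0]
contact_force: [0.4, 0.3, -5.1]
finger_gap: 0.487
```

Run:
```python
from h import *
goto([538,-221.9,225.7],100.4)
for n in ["wrist","scene","top"]:
    i=cams.camera_info(n);p,d=cams.snapshot(n); cv2.imwrite(f"pics/{n}13.png",p[:,:,::-1]); np.savez(f"pics/{n}13.npz",p=p,d=d,E=i["extrinsics"])
    for q in ["block_mid","port_face","camera_head"]:
        m=finder.mark_of(n,q)
        if m: print(n,q,round(m[0]["p"],2),np.round(m[0]["location"],1), np.round(ray_z(i,m[0]["location"],237),1))
s=cv2.imread("pics/scene13.png")[130:330,160:410]; cv2.imwrite("pics/s13.png",cv2.resize(s,(750,600)))
s=cv2.imread("pics/top13.png")[60:260,270:520]; cv2.imwrite("pics/t13.png",cv2.resize(s,(750,600)))
```

```text
clock 19.22 tcp [ 537.9 -222.5  224.8] head 100.27 tilt 0.03 gap 0.487 F [ 0.4  0.3 -5.1]
tool shift m [ 0.0006  0.0002 -0.0009] min rows 1
yaw rad (tool z) -0.0022
wrist block_mid 0.82 [326.6 301.4] [ 535.6 -223.5  237. ]
scene block_mid 0.63 [262.8 191.9] [ 541.5 -218.8  237. ]
scene port_face 0.51 [259.8 199.2] [ 564.5 -208.2  237. ]
scene camera_head 0.81 [225.2 239. ] [ 696.2 -186.2  237. ]
top block_mid 0.16 [473.1 244. ] [ 497.4 -387.   237. ]
top camera_head 0.6 [384.8 153.7] [ 692. -198.  237.]
```

View pics/s13.png

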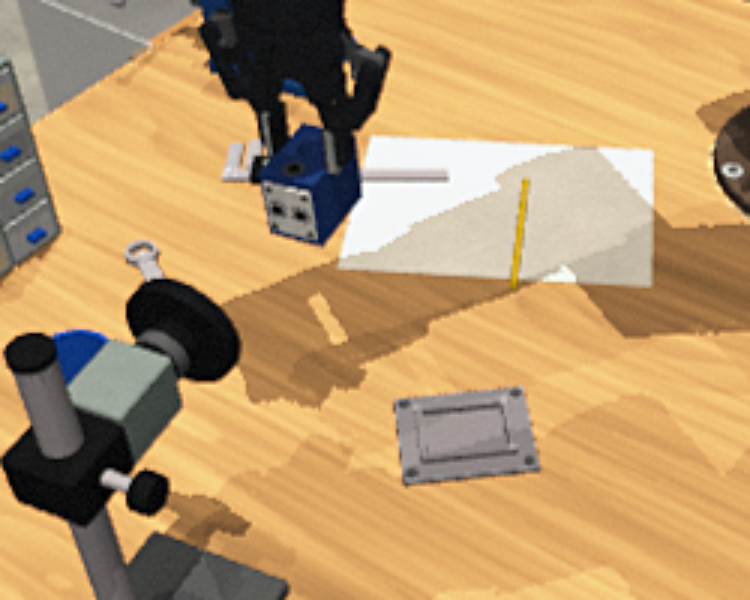

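View pics/t13.png

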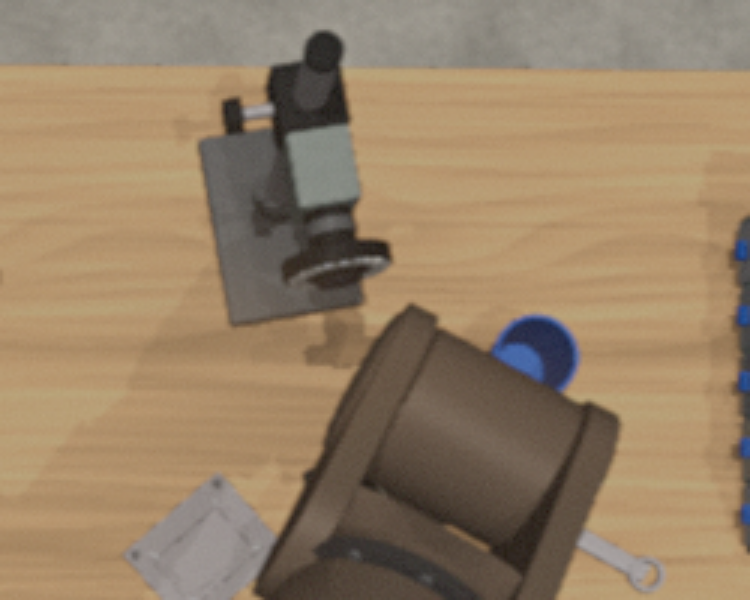

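View pics/wrist13.png

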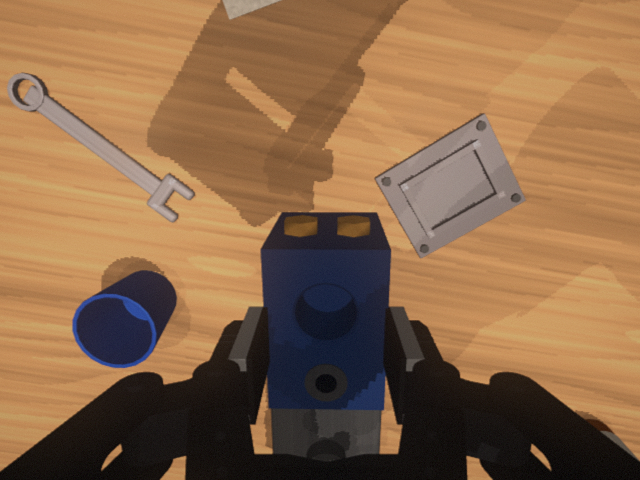

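Run:
```python
from h import *
th=np.radians(10.4); ax=np.array([np.cos(th),np.sin(th)]); ay=np.array([-np.sin(th),np.cos(th)]); o=np.array([690.3,-194])
cams.snapshot("scene"); i=cams.camera_info("scene"); f=np.load("pics/scene13.npz")
m=finder.trace("scene","block")[0]; print(m["p"],m["rect"])
c=cloud(i,f["d"],cv2.erode(m["pixels"].astype(np.uint8),np.ones((1,1)))>0); q=np.c_[(c[:,:2]-o)@ax,(c[:,:2]-o)@ay,c[:,2]]
print(np.percentile(q,[1,5,50,95,99],axis=0).round(1).tolist())
t=q[(q[:,0]>-128)&(q[:,0]<-112)]; print("face",len(t),np.percentile(t,[2,50,98],axis=0).round(1).tolist())
A=np.c_[t[:,1:],np.ones(len(t))]; co=np.linalg.lstsq(A,t[:,0],rcond=None)[0]; print("slopes deg",np.degrees(np.arctan(co[:2])))
top=q[q[:,2]>q[:,2].max()-8]; print("top z",np.median(top[:,2]))
i=cams.camera_info("wrist"); f=np.load("pics/wrist13.npz"); k=np.zeros((480,640),bool); k[260:400,280:370]=1; c=cloud(i,f["d"],k); t=c[c[:,2]>240]; print("wrist block top z",np.percentile(t[:,2],[5,50,95]))
A=np.c_[t[:,:2],np.ones(len(t))]; t=t[abs(t[:,2]-np.median(t[:,2]))<4];A=np.c_[t[:,:2],np.ones(len(t))];print("tilt deg",np.degrees(np.linalg.lstsq(A,t[:,2],rcond=None)[0][:2]), cv2.minAreaRect(t[:,:2].astype(np.float32)))
```

```text
0.61 [263.3, 192.1, 36.6, 44.3]
[[-185.5, -19.6, 208.4], [-179.3, -16.0, 213.1], [-132.6, 10.3, 246.9], [-120.1, 25.1, 263.9], [-119.1, 25.8, 264.9]]
face 391 [[-127.1, -16.3, 208.9], [-121.9, 5.3, 241.2], [-119.0, 25.2, 263.7]]
slopes deg [-1.93945738 -1.53451409]
top z 262.7200867021085
wrist block top z [247.94892442 263.02666222 264.28135436]
tilt deg [-0.10746232  1.70267963] ((536.7510986328125, -223.93695068359375), (57.375118255615234, 33.827171325683594), 11.79011344909668)
```

>>> {"op": "servo_tool", "data": {
  "plan": [0, 0, -0.001, 0, 0, 0, 0, 0, 0, 0, 0, 0, 0, 0, 0, 0, 0, 0, 0, 0]
}}

```text
clock: 20.33
eef_pos: [537.9, -221.6, 226.2]
ee_rot: [0.64, 0.768, 0.0, -0.0]
contact_force: [-0.4, -0.2, -4.7]
finger_gap: 0.484
```

Run:
```python
from h import *
goto([538,-221.9,225.7],100.4)
print(np.abs(ctrl.get_state()["qd"]).max())
p,d=cams.snapshot("scene"); i=cams.camera_info("scene"); k=cv2.resize(p[320:400,415:530,::-1],(690,480)); cv2.imwrite("pics/s14.png",k)
print(order.job_done())
```

```text
clock 20.33 tcp [ 537.9 -221.6  226.2] head 100.35 tilt 0.01 gap 0.484 F [-0.4 -0.2 -4.7]
tool shift m [-0.0003  0.      0.0005] min rows 1
yaw rad (tool z) -0.0009
0.003059017560735863
the job is handed in; nothing more can be done
None
```

View pics/s14.png

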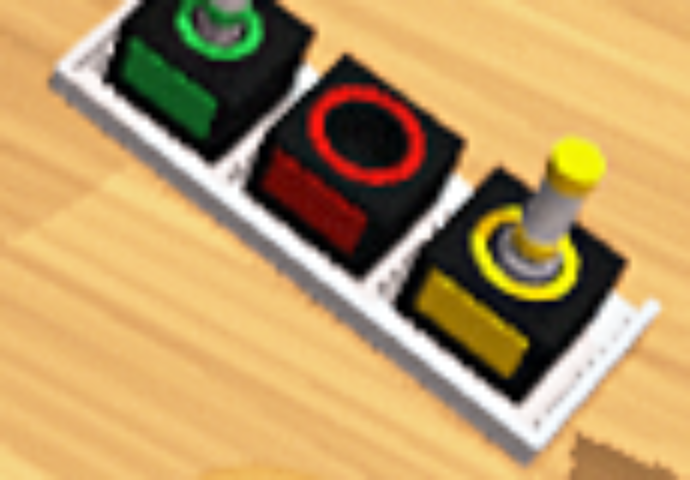

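I put the yellow gauge back in its yellow holder, then gripped the block by its plain sides and held it in front of the inspection camera. I handed the job in at about 20 s; it reports no verdict, so what follows rests on my own measurements.

- **Gauge:** its top measured 101.2 mm, level with the green gauge, which means it is fully down. The last picture shows it seated in the yellow ring and released.
- **Block:** by the scene camera's depth, the port face is about 120 mm in front of the lens. The block's middle is about 236 mm above the bench, against a lens axis I measured at about 237 mm. The tool is vertical and within 0.1° of the measured camera heading, and the arm was at rest at hand-in.
- **Disagreements:** sideways, the scene camera put the block about 3 mm to one side and the wrist camera about 2 mm to the other; the limit is 12 mm. Plane fits to the depth data showed tilts of up to about 2°, against a limit of 8°. Some network marks for the port face and camera were off, so I used the depth geometry instead. One ellipse fit of the gauge's top after release was thrown off by its lower yellow band, so I ignored it.

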